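# Reject the sample, then run the tray board out to the pointer and hold it

## Robot

A 6-joint arm with a two-finger parallel gripper is mounted at the origin on the work surface. World frame = base frame: x ahead of the robot, y to its left, z up, the work surface at z = 0. Lengths are in m, angles in rad, forces in N, time in s.
With the tool pointing down it reaches from about 0.35 to 0.975 m from the base axis. Payload 4.9 kg.
Tool frame: the origin (TCP) lies at the very end of the fingers, on their centre line; the grasp point (between the pads) lies 19 mm behind it (manip.hold_point_z is the distance from the TCP to the grasp point, in m); z points along the fingers, y is the direction in which the jaws open and shut (so a half turn about z gives the same grasp; the last joint's range is limited). The gripper opens to 85 mm and grips with 20 to 120 N. Pads are 22 mm wide; open, the fingers measure 114 mm over their backs; the gripper's body (76 mm by 85 mm) begins 54 mm behind the grasp point. The pads swing forward as they close: fully open they stand 13 mm farther back than shut.
Start: joints at [0.991, 0.053, 1.613, -0, 1.476, -0.119], TCP at [0.278, 0.56, 0.231] pointing down, gripper open.
Joint ranges: [-3.01, 3.01], [-1.01, 2.22], [0.06, 2.58], [-1.02, 4.17], [0.09, 2.62], [-3.14, 3.14]. Speed limits (rad/s): [2.57, 2.57, 3.14, 3.14, 3.14, 3.14].

## Interface

Orientations are given as a unit quaternion [w, x, y, z].
In Python, from plant import manip gives the robot as it stands. The module is installed in compiled form; this text tells all that it offers.
- The arm moves only by the shell command python3 -m creep 'ROWS'. ROWS is JSON, a list of rows, each a list of 7 numbers: the turn, a rotation vector about the tool's x, y, z in degrees, then the shift along the tool's x, y, z in m, then the opening, from 0 (shut) to 1 (fully open). In form: [[ax, ay, az, tx, ty, tz, jaw], ...]. A call has 1 to 20 rows; each row shifts and turns the commanded pose from where the row before left it, along the tool's axes as they then stand; what a row does not reach is not made up. A row lasts 1/12 s, in which the tool goes at most 41.7 mm and 7.16 degrees, less where a joint would pass 70% of its speed; a pose out of reach is approached as far as the arm can. A call is refused whole if a number of a shift passes 0.0417 or a number of a turn 7.16, either way. A call with a gripper value outside its range is refused whole. The fingers move at their own pace and stop on an object; the grip force is fixed at half the most. Time passes only in rows, so rows that do not move let the fingers close. It gives the time, the measured TCP pose, the force and the opening at its end, in the units of the state.
- manip.state(): the state, without advancing time (a new reading comes with each control period).
- manip.grab_frame(name): name is "side" or "top" or "wrist"; returns the picture (420x560x3 uint8, blue, green, red); there is no depth.
- manip.get_calibration(name): a dict with "fx", "fy", "cx", "cy" (pixels), "dist" ([k1, k2, p1, p2, k3] as OpenCV has them; the pictures are not rectified), "xyz" and "attitude" of the camera in the world. Camera axes: x right, y down, z forward; pixel columns grow to the right and rows downward; lengths in m; the calibration is good to about 2 mm. A picture is of the moment at which its call begins: read the wrist's pose just before it. get_calibration takes no time and is no camera call; for the wrist camera it gives the pose at the moment of the call.
- manip.job_done(): hands the job in, once; it reports no verdict.
Trained networks look in the newest picture that a camera, given by its name, has taken for a name from the list of things; names that differ only in an ending like _2 or _b are one class to them, and where a whole thing is asked for, a point or a joint stands for the part that bears it (a point fixed in the world has none). Each returns a list of dicts, best first, with "confidence" (0 to 1); they miss things now and then, are a little off and sometimes report something else, mostly with a low value. They report only what shows in the picture. A call takes as long as a camera call. They do not tell look-alikes from the thing itself.
- manip.cut_out(target, camera): "pixels" (420x560 bool, what is visible of it) and "rect" ([left, top, right, bottom] in pixels, round what is visible of it).
The state is a dict: "time": time; "joint_pos": joint angles; "joint_vel": joint speeds; "joint_efforts": joint torques, N m; "tool_pos": TCP position; "tool_rot": TCP orientation; "contact_force": force on the tool from outside, world axes, zero at the start; "ft_torque": the same for the moment, N m; "gripper_width": opening from 0.0 (shut) to 1.0 (fully open).
Only numpy, scipy, OpenCV 4.12 (cv2) and the standard library are available. Lean on these libraries where they do the work, as an engineer would, in place of code of your own. Each camera call takes 0.05 s, during which the arm holds its last target.

## Task

In the coffee roasting lab, drop the rejected sample tin (red lid) that stands on the plywood board into the wire reject basket. Then slide the board straight out over the end of its green plinth, with the steel tray riding untouched on it, until the board's leading edge is level with the red pointer beside it, and hold the board down level there so that it does not tip, because a colleague will now clamp it: finish while still holding it. Leave everything else on the table where it is.

Things in the scene. Friction and masses are not known exactly. Their poses are not given: they have to be found in the camera images.
- plinth: Fixed green steel plinth, 380 (x) x 210 (y) x 100 mm; origin at the centre of its underside on the table. Its +x axis is the direction in which the board slides out; the end at x = +190 mm is the edge the board comes out over. On its flat deck (z = 100 mm) two steel side rails, 8 mm high and running along x, guide the board with 3 mm play on each side.
- board: Loose plywood board, 400 (x) x 180 (y) x 12 mm, about 0.5 kg, lying on the deck between the rails; origin at the centre of its underside, +x towards its leading edge (same direction as the plinth's +x, within the play). At the pointer the weight of board and tray lies beyond the plinth's edge, so it tips at once unless its tail is held down (up to about 10 N at the handle).
- lead (a point): Middle of the top of the board's leading edge (red stripe), 200 mm along +x from the board's centre; z up.
- handle (a point): Centre of the black bar handle fixed upright on the board's tail: 24 mm along the board's x, 60 mm along its y, 40 mm tall (its underside is on the board's top; its centre is 20 mm above that). It lies 365 mm behind the leading edge (board x = -165 mm), in the middle of the width; 35 mm from the tail edge.
- pointer (a point): Tip of the red pointer blade (5 mm thick along x, 18 mm high, 67 mm long along y) on a fixed steel stand beside the board's path, 12 to 20 mm clear of the board's side edge, at the height of the board's top. Its axes are parallel to the plinth's: the board's leading edge must come level with it along x. The stand's round foot (70 mm across, post 130 mm tall) is 42 mm further along +y.
- gauge: The fixed pointer stand that carries the red pointer; origin on the table, 8 mm towards -y from the point under the pointer tip. Not to be touched by the board.
- reject_tin_mid (a point): Centre of the rejected sample tin: aluminium can with a red lid, 54 mm across, 80 mm tall, 0.13 kg, upright on the board between handle and tray.
- reject_tin: The same rejected tin; origin at the centre of its underside.
- basket: Fixed square wire reject basket with a red rim, open at the top: 180 x 180 mm outside, 85 mm high, walls and floor 4 mm; origin at the centre of its underside, sides along its x and y.
- tray_mid (a point): Centre of the loose stainless sample tray, 160 (x) x 130 (y) x 35 mm, 0.28 kg, which rests on the leading half of the board (about 105 mm from the board's centre towards the leading edge) and rides along by friction.
- tray: The same tray; origin at the centre of its underside.
- good_tin_a: Bystander: good sample tin with green lid, 54 mm across, 80 mm tall; origin under its centre.
- good_tin_b: Bystander: second tin with green lid, same size.
- cup_bowl: Bystander: white cupping bowl, 96 mm across, 55 mm tall, standing on the table in the space the board comes out over; the level board passes 45 mm above it. Origin under its centre.
- mug: Bystander: blue mug, 76 mm across, 90 mm tall.
- jar: Bystander: amber jar with black lid, 70 mm across, 110 mm tall.
- scoop: Bystander: long spoon lying on the table.
- brush: Bystander: cleaning brush lying on the table.
Not all that is in view belongs to the job. Leave any blue or pink look-alike of the reject_tin alone.

How it is judged:
On the way, in this order (a step that is already met when the one before it is completed fails the run):
1. the rejected tin lies in the wire basket, let go (x of reject_tin_mid in the frame of basket between -0.085 and 0.085 m and y of reject_tin_mid in the frame of basket between -0.085 and 0.085 m and z of reject_tin_mid in the frame of basket below 0.075 m and contact force between the fingers and reject_tin below 0.1 N and linear speed of reject_tin below 0.05 m/s), for 0.2 s.
2. the board has been slid out to the red pointer, level and held by the robot, with the tray on it (x of lead in the frame of pointer between -0.008 and 0.008 m and angle between lead's own z axis and vertical below 0.05 rad and contact force between any of the arm, the fingers and board above 1 N and angle between tray_mid's own z axis and vertical below 0.08 rad and x of tray_mid in the frame of board between 0.06 and 0.15 m and y of tray_mid in the frame of board between -0.04 and 0.04 m and contact force between tray and board above 0.8 N and contact force between each of the arm, the fingers and tray below 0.1 N), for 0.3 s.
At the end, for the whole second after the job is handed in: Tin let go and at rest in the basket. The robot still holds the board (over 1 N): leading edge within 8 mm of the pointer, level within 0.05 rad, still, square between the rails, resting only on the plinth; tray flat on it, untouched by the robot (all of step 1 and all of step 2 and linear speed of board below 0.02 m/s and contact force between board and plinth above 1 N and angle between the x axis of board and the x axis of plinth, either way round below 0.05 rad and y of board in the frame of plinth between -0.012 and 0.012 m and z of board in the frame of plinth below 0.11 m and contact force between board and gauge below 0.3 N and contact force between board and cup_bowl below 0.1 N and contact force between board and basket below 0.1 N); the arm keeps its last pose, push and grip.
It fails at once if the board tips (more than 0.12 rad) (angle between lead's own z axis and vertical above 0.12 rad).
It fails at once if a bystander is moved by more than 30 mm (distance of any of good_tin_a, good_tin_b, cup_bowl, mug, jar, scoop, brush from where it was at the start of the episode above 0.03 m).
It also fails if it takes over 56 s, if anything falls off the work surface, if the arm or the gripper's body presses on something with over 40 N, if the wrist force passes 120 N, or if a joint passes its speed limit or range.

## Working session

There is one attempt and no reset: what is moved stays moved. The work goes in short steps, Python scripts to look and compute and a shell command to move; the robot and the scene stay as the last step left them, time stands still between calls to the robot, and variables do not carry over. Pictures are saved under pics/ and viewed, and the job is handed in when it is done.

```bash
mkdir -p pics; python3 - <<'E'
from plant import manip
import cv2
s=manip.state();print(s)
for n in("side","top","wrist"):
    cv2.imwrite(f"pics/{n}0.png",manip.grab_frame(n));print(n,manip.get_calibration(n))
E
```

```text
{'time': 0.0, 'joint_pos': array([ 9.91029424e-01,  5.33595789e-02,  1.61429834e+00,  5.43782785e-06,
        1.47596828e+00, -1.19019312e-01]), 'joint_vel': array([-0.00119891,  0.0007568 , -0.00033319,  0.00044979, -0.00044313,
        0.00039513]), 'joint_efforts': array([-1.04882536e-03, -3.93688560e+01, -3.70172882e+01, -3.82500812e-04,
        6.97395517e-03,  6.92566857e-06]), 'tool_pos': array([0.2775554 , 0.55930174, 0.23005872]), 'tool_rot': array([-3.50612225e-04,  2.28341595e-01,  9.73580547e-01, -9.54413199e-04]), 'contact_force': array([-0.09748901, -0.28957706, -0.35440861]), 'ft_torque': array([-0.02802581, -0.00559611,  0.00170227]), 'gripper_width': 0.9982328801153663}
side {'fx': 463.4707627427546, 'fy': 463.4707627427546, 'cx': 277.90057137445774, 'cy': 207.32467086050835, 'dist': array([-0.04738966,  0.        ,  0.        ,  0.        ,  0.        ]), 'xyz': array([ 0.02743928, -0.78886398,  1.28593034]), 'attitude': array([-0.32915797,  0.90718632, -0.24732388,  0.08659618])}
top {'fx': 508.9803096822099, 'fy': 508.9803096822099, 'cx': 284.9883108598404, 'cy': 212.11576397491788, 'dist': array([-0.15025622,  0.        ,  0.        ,  0.        ,  0.        ]), 'xyz': array([0.44935916, 0.05580015, 1.64745839]), 'attitude': array([ 0.02669932, -0.7059066 ,  0.70744882, -0.02234267])}
wrist {'fx': 336.2994938379993, 'fy': 336.2994938379993, 'cx': 282.35698107144214, 'cy': 209.00026282956313, 'dist': array([0.02912582, 0.        , 0.        , 0.        , 0.        ]), 'xyz': array([0.2153508 , 0.59089077, 0.3726671 ]), 'attitude': array([0.11666812, 0.84182105, 0.52203223, 0.07216795])}
```

View pics/top0.png

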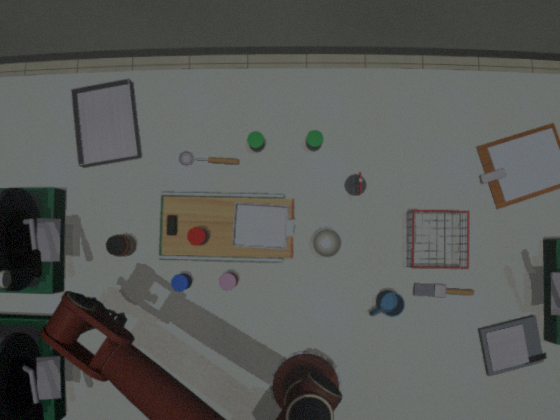

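View pics/side0.png

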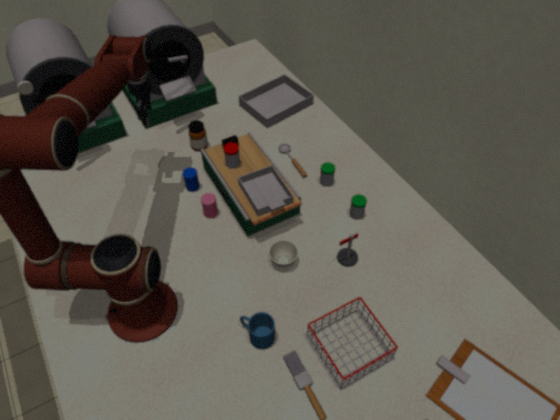

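View pics/wrist0.png

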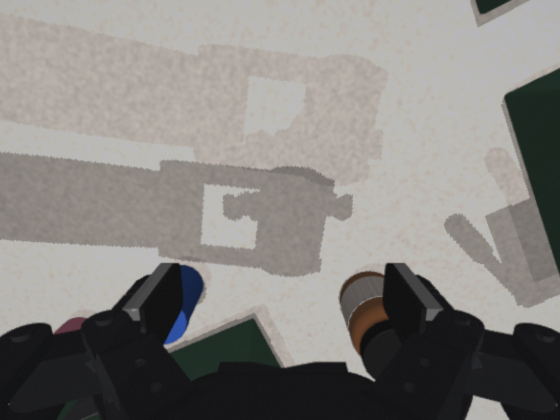

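The top view shows the red-lid tin on the board at (197,236). The blue (180,283) and pink (228,281) look-alikes stand on the table beside the plinth. The handle is at (172,225), the tray at (262,226), the pointer near (361,180), the basket at (438,239) and the bowl at (327,242).

```bash
cat > h.py <<'E'
from plant import manip
import cv2,numpy as np
from scipy.spatial.transform import Rotation as R
def q(a): return R.from_quat(a,scalar_first=True)
def ray(px,c):
    K=np.array([[c['fx'],0,c['cx']],[0,c['fy'],c['cy']],[0,0,1]])
    u=cv2.undistortPoints(np.array(px,float).reshape(-1,1,2),K,c['dist']).reshape(-1,2)
    d=np.c_[u,np.ones(len(u))]@q(c['attitude']).as_matrix().T
    return c['xyz'],d
def onz(px,c,z):
    o,d=ray(px,c); t=(z-o[2])/d[:,2]; return o+d*t[:,None]
def proj(P,c):
    K=np.array([[c['fx'],0,c['cx']],[0,c['fy'],c['cy']],[0,0,1]])
    Rm=q(c['attitude']).as_matrix().T; rv=cv2.Rodrigues(Rm)[0]
    return cv2.projectPoints(np.array(P,float).reshape(-1,1,3),rv,-Rm@c['xyz'],K,c['dist'])[0].reshape(-1,2)
E
python3 - <<'E'
from h import *
print(q(manip.state()['tool_rot']).as_matrix().round(3))
im={n:manip.grab_frame(n) for n in("top","side")}
for t in ["reject_tin","board","handle","pointer","basket","tray","plinth","cup_bowl","gauge"]:
  for n in("top","side"):
    for r in manip.cut_out(t,n)[:3]:
        ys,xs=np.nonzero(r['pixels']); print(t,n,round(r['confidence'],2),r['rect'],xs.mean().round(1),ys.mean().round(1),len(xs))
print(manip.state()['time'])
a=im['top'][175:275,140:380]; cv2.imwrite('pics/topc.png',cv2.resize(a,None,fx=3.3,fy=3.3,interpolation=cv2.INTER_CUBIC))
a=im['side'][125:275,180:380]; cv2.imwrite('pics/sidec.png',cv2.resize(a,None,fx=4,fy=4,interpolation=cv2.INTER_CUBIC))
E
```

```text
[[-0.896  0.445 -0.001]
 [ 0.445  0.896 -0.001]
 [ 0.    -0.002 -1.   ]]
reject_tin top 0.78 [172.7, 274.6, 190.9, 293.9] 181.3 281.9 273
reject_tin top 0.74 [216.7, 273.9, 235.5, 290.2] 227.9 280.2 264
reject_tin top 0.67 [187.1, 226.0, 210.0, 243.2] 198.0 236.0 317
reject_tin side 0.81 [222.7, 146.4, 241.8, 170.4] 231.5 155.3 340
reject_tin side 0.66 [203.1, 192.9, 214.9, 219.2] 208.6 205.2 324
reject_tin side 0.61 [182.0, 165.4, 200.1, 189.8] 191.2 179.2 313
board top 0.61 [160.9, 195.4, 294.7, 256.9] 212.9 226.7 5042
board top 0.29 [233.4, 201.9, 295.0, 248.6] 261.4 225.5 2335
board side 0.8 [204.3, 134.8, 299.7, 224.6] 243.8 173.2 2451
handle top 0.76 [163.8, 199.5, 292.8, 257.7] 212.9 226.7 4747
handle side 0.94 [202.6, 134.2, 299.7, 227.3] 245.0 174.2 2436
pointer top 0.68 [345.3, 169.8, 367.1, 197.0] 354.8 184.4 403
pointer side 0.7 [339.8, 234.2, 358.5, 264.7] 347.1 252.5 461
basket top 0.82 [405.9, 208.9, 469.8, 269.5] 434.9 237.1 1230
basket side 0.97 [306.8, 297.0, 399.9, 389.9] 349.3 347.3 1975
basket side 0.61 [277.6, 147.4, 306.3, 178.9] 291.5 158.5 213
tray top 0.67 [
[... 154 characters left out ...]
3 381.3 814
tray side 0.37 [271.1, 238.4, 297.8, 265.0] 282.7 253.1 624
plinth top 0.6 [157.8, 189.3, 284.4, 264.8] 214.7 225.9 1519
plinth side 0.96 [204.3, 132.0, 300.4, 236.9] 245.2 199.7 1362
plinth side 0.17 [277.2, 144.7, 307.3, 178.5] 292.5 159.7 207
cup_bowl top 0.84 [312.5, 232.3, 345.3, 256.7] 326.1 243.0 686
cup_bowl side 0.72 [268.0, 238.2, 299.3, 264.7] 282.8 252.9 583
cup_bowl side 0.39 [277.6, 145.6, 306.0, 178.6] 290.9 157.6 197
cup_bowl side 0.31 [204.6, 132.6, 302.9, 227.0] 245.1 173.9 2332
gauge top 0.71 [345.6, 175.9, 368.4, 193.9] 355.0 184.8 316
gauge side 0.72 [338.3, 235.0, 357.9, 267.2] 347.1 252.0 455
gauge side 0.49 [350.8, 193.9, 368.9, 220.3] 357.2 206.4 353
1.15
```

View pics/topc.png

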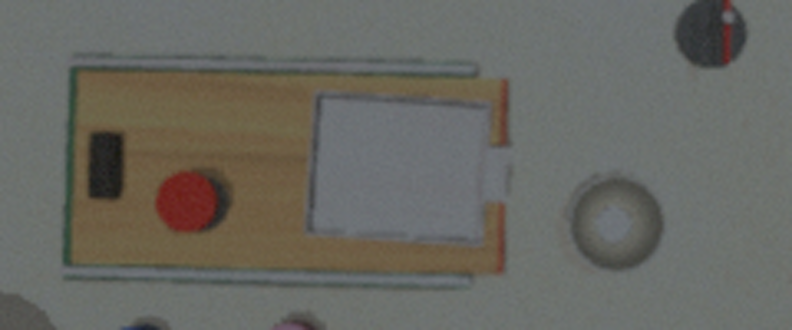

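View pics/sidec.png

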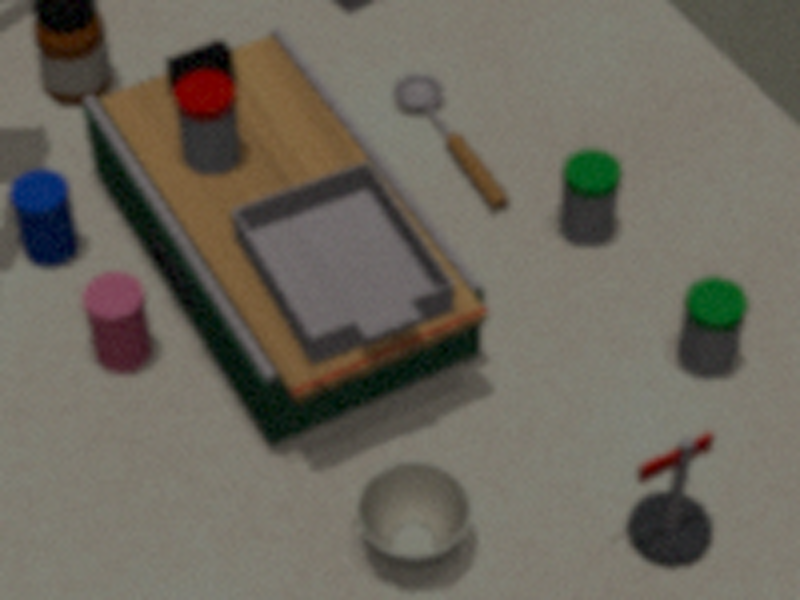

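Confirmed: the only red-lid tin is the one on the board between handle and tray. The blue and pink ones are on the table. Next I'll measure.

```bash
cat > m.py <<'E'
from h import *
def redmask(im):
    h=cv2.cvtColor(cv2.GaussianBlur(im,(3,3),0),cv2.COLOR_BGR2HSV)
    return (((h[...,0]<8)|(h[...,0]>172))&(h[...,1]>110)&(h[...,2]>60))
E
python3 - <<'E'
from m import *
c=manip.get_calibration('top'); cs=manip.get_calibration('side')
im=manip.grab_frame('top'); ims=manip.grab_frame('side')
def f(p,z=0.112,c=c): return onz([p],c,z)[0].round(4)
g=lambda x,y:((x+.5)/3.3-.5+140,(y+.5)/3.3-.5+175)
print('board corners',[f(g(*p))[:2] for p in[(72,68),(66,266),(507,80),(503,273)]])
print('handle',f(g(106,165),.152))
for n,I,cc in(('top',im,c),('side',ims,cs)):
    m=redmask(I).astype('uint8'); k,l,s,ce=cv2.connectedComponentsWithStats(m)
    for i in range(1,k):
        if s[i,4]>8 and s[i,0]<480: print(n,s[i],ce[i].round(1),'z.192',f(ce[i],.192,cc)[:2],'z.112',f(ce[i],.112,cc)[:2],'z.085',f(ce[i],.085,cc)[:2])
print('basket rim corners top',[f(p,.085)[:2] for p in[(408,209.5),(469,209.5),(469,268.5),(408,268.5)]])
print('rail ends',[f(g(*p),.108)[:2] for p in[(72,60),(475,70),(66,274),(470,283)]])
b=im[160:215,330:385];cv2.imwrite('pics/ptr.png',cv2.resize(b,None,fx=10,fy=10,interpolation=cv2.INTER_CUBIC))
E
```

```text
board corners [array([0.6087, 0.4435]), array([0.4254, 0.4468]), array([0.5962, 0.0399]), array([0.4195, 0.0441])]
handle [0.5168 0.4009 0.152 ]
top [359 183   2  10  15] [359.7 188.3] z.192 [ 0.6187 -0.1508] z.112 [ 0.628  -0.1622] z.085 [ 0.6312 -0.166 ]
top [187 227  19  18 275] [196.3 235.7] z.192 [0.4831 0.3196] z.112 [0.485  0.3341] z.085 [0.4856 0.339 ]
top [ 68 302  50  39 277] [ 92.8 322.1] z.192 [0.2303 0.6262] z.112 [0.2182 0.6576] z.085 [0.2142 0.6682]
top [ 52 309  22  30 268] [ 62.4 323.9] z.192 [0.2222 0.7207] z.112 [0.2097 0.7573] z.085 [0.2055 0.7696]
top [ 48 341  18  14  56] [ 56.  346.9] z.192 [0.1531 0.7417] z.112 [0.1368 0.7794] z.085 [0.1313 0.7922]
top [ 97 340  10  14  38] [103.2 345.8] z.192 [0.1617 0.5947] z.112 [0.1459 0.6243] z.085 [0.1406 0.6343]
top [101 352   7   9  33] [104.  355.5] z.192 [0.1333 0.5926] z.112 [0.1159 0.6221] z.085 [0.1101 0.6321]
top [ 66 354  29  23 145] [ 79.7 365.2] z.192 [0.1016 0.6679] z.112 [0.0825 0.7015] z.085 [0.076  0.7129]
top [332 377   4   3  10] [333.7 378.2] z.192 [ 0.0754 -0.0733] z.112 [ 0.0549 -0.0804] z.085 [ 0.047
[... 2069 characters left out ...]
3703]
side [109 323  58  19 574] [137.  332.1] z.192 [-0.0316 -0.1724] z.112 [-0.0359 -0.1273] z.085 [-0.0373 -0.1121]
side [352 340  45  35 136] [376.  358.8] z.192 [ 0.4459 -0.5334] z.112 [ 0.4765 -0.5147] z.085 [ 0.4868 -0.5084]
side [322 348   5   6  14] [324.3 350.1] z.192 [ 0.3502 -0.4509] z.112 [ 0.3739 -0.4262] z.085 [ 0.3818 -0.4178]
side [327 355  24  25  80] [338.  369.1] z.192 [ 0.3519 -0.507 ] z.112 [ 0.3757 -0.4864] z.085 [ 0.3837 -0.4794]
basket rim corners top [array([ 0.5651, -0.3162]), array([ 0.5648, -0.5117]), array([ 0.3804, -0.5078]), array([ 0.3828, -0.3135])]
rail ends [array([0.6166, 0.4447]), array([0.6059, 0.0693]), array([0.4179, 0.4477]), array([0.4103, 0.0743])]
```

View pics/ptr.png

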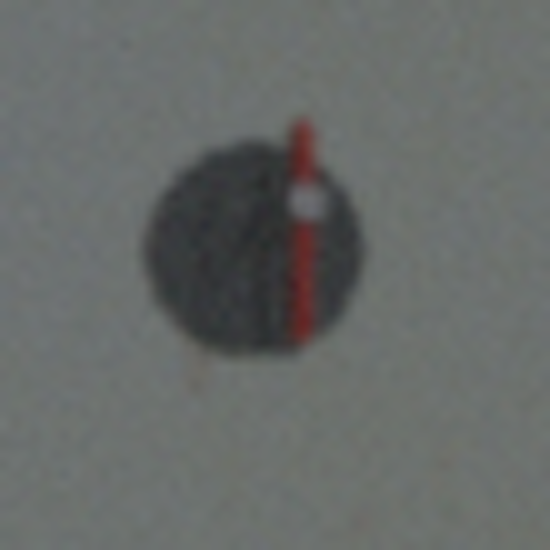

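```bash
python3 -m creep '[[0,0,0,-0.029,-0.0123,-0.003,1],[0,0,0,-0.029,-0.0123,-0.003,1],[0,0,0,-0.029,-0.0123,-0.003,1],[0,0,0,-0.029,-0.0123,-0.003,1],[0,0,0,-0.029,-0.0123,-0.003,1],[0,0,0,-0.029,-0.0123,-0.003,1],[0,0,0,-0.029,-0.0123,-0.003,1],[0,0,0,-0.029,-0.0123,-0.003,1],[0,0,0,-0.029,-0.0123,-0.003,1],[0,0,0,-0.029,-0.0123,-0.003,1],[0,0,6.5,0,0,0,1],[0,0,6.5,0,0,0,1],[0,0,6.5,0,0,0,1],[0,0,6.5,0,0,0,1],[0,0,6.5,0,0,0,1],[0,0,6.5,0,0,0,1],[0,0,6.5,0,0,0,1],[0,0,6.5,0,0,0,1],[0,0,6.5,0,0,0,1],[0,0,6.5,0,0,0,1]]'
cat > st.py <<'E'
from h import *
import sys
s=manip.state();M=q(s['tool_rot']).as_matrix();print(round(s['time'],2),'tcp',s['tool_pos'].round(4),'F',s['contact_force'].round(1),'g',round(s['gripper_width'],3),'q',s['joint_pos'].round(2));print(M.round(3))
for a in sys.argv[1:]:
    P=np.array(eval(a));print('tool delta to',P,(M.T@(P-s['tool_pos'])).round(4))
E
python3 st.py '(.483,.320,.137)'; python3 -c "
from h import *
cv2.imwrite('pics/w1.png',manip.grab_frame('wrist'))"
```

```text
time: 2.92
tool_pos: [0.483, 0.3207, 0.2613]
tool_rot: [0.0, 0.718, 0.696, 0.0]
contact_force: [0.3, 0.5, 0.2]
gripper_width: 1.004
2.92 tcp [0.483  0.3207 0.2613] F [0.3 0.5 0.2] g 1.004 q [ 0.46 -0.07  1.69  0.    1.53  0.49]
[[ 0.03  1.    0.  ]
 [ 1.   -0.03  0.  ]
 [ 0.    0.   -1.  ]]
tool delta to [0.483 0.32  0.137] [-7.000e-04  1.000e-04  1.243e-01]
```

View pics/w1.png

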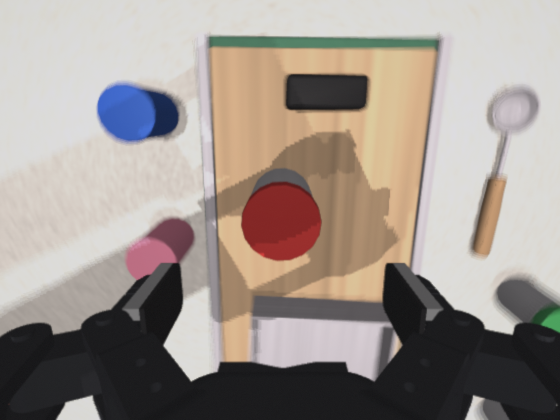

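The wrist view shows the red lid centred between the fingers at (281,221), and the handle at (327,91). The board runs parallel to the image. I'll descend.

```bash
python3 -c "
from h import *
c=manip.get_calibration('wrist');print(onz([(281.5,221)],c,.192),onz([(327,75)],c,.152),onz([(327,107)],c,.152))"
python3 -m creep '[[0,0,0,0,0,0.0155,1],[0,0,0,0,0,0.0155,1],[0,0,0,0,0,0.0155,1],[0,0,0,0,0,0.0155,1],[0,0,0,0,0,0.0155,1],[0,0,0,0,0,0.0155,1],[0,0,0,0,0,0.0155,1],[0,0,0,0,0,0.0155,1],[0,0,0,0,0,0,1],[0,0,0,0,0,0,0],[0,0,0,0,0,0,0],[0,0,0,0,0,0,0],[0,0,0,0,0,0,0],[0,0,0,0,0,0,0],[0,0,0,0,0,0,0],[0,0,0,0,0,0,0]]'; python3 st.py
```

```text
[[0.48181077 0.32245538 0.192     ]] [[0.51663486 0.4152125  0.152     ]] [[0.51674505 0.39400148 0.152     ]]
time: 4.3
tool_pos: [0.4835, 0.3209, 0.1383]
tool_rot: [0.0, 0.716, 0.698, 0.001]
contact_force: [0.8, -0.6, 2.9]
gripper_width: 0.598
4.3 tcp [0.4835 0.3209 0.1383] F [ 0.8 -0.6  2.9] g 0.598 q [ 0.46  0.02  1.8  -0.    1.31  0.48]
[[ 0.024  1.     0.001]
 [ 1.    -0.024  0.001]
 [ 0.001  0.001 -1.   ]]
```

```bash
python3 -m creep '[[0,0,0,0,0,-0.005,0],[0,0,0,0,0,-0.015,0],[0,0,0,0,0,-0.025,0],[0,0,0,0,0,-0.025,0],[0,0,0,0,0,-0.02,0],[0,0,0,0,0,-0.01,0],[0,0,0,0,0,0,0]]'; python3 st.py '(.473,-.412,.24)'
```

```text
time: 4.88
tool_pos: [0.4842, 0.3213, 0.2405]
tool_rot: [0.001, 0.716, 0.698, 0.002]
contact_force: [0.7, 0.2, -0.7]
gripper_width: 0.595
4.88 tcp [0.4842 0.3213 0.2405] F [ 0.7  0.2 -0.7] g 0.595 q [ 0.46 -0.06  1.71 -0.    1.49  0.48]
[[ 0.024  1.     0.005]
 [ 1.    -0.024  0.002]
 [ 0.002  0.005 -1.   ]]
tool delta to [ 0.473 -0.412  0.24 ] [-0.7334  0.0067 -0.0012]
```

```bash
python3 -m creep '[[0,0,0,-0.015,0,0,0],[0,0,0,-0.03,0,0,0],[0,0,0,-0.04,0,0,0],[0,0,0,-0.04,0,0,0],[0,0,0,-0.04,0,0,0],[0,0,0,-0.04,0,0,0],[0,0,0,-0.04,0.001,0,0],[0,0,0,-0.04,0.001,0,0],[0,0,0,-0.04,0.001,0,0],[0,0,0,-0.04,0.001,0,0],[0,0,0,-0.04,0.001,0,0],[0,0,0,-0.04,0.001,0,0],[0,0,0,-0.04,0.001,0,0],[0,0,0,-0.04,0,0,0],[0,0,0,-0.04,0,0,0],[0,0,0,-0.04,0,0,0],[0,0,0,-0.04,0,0,0],[0,0,0,-0.04,0,0,0],[0,0,0,-0.03,0,0,0],[0,0,0,-0.018,0,0,0]]'; python3 st.py '(.473,-.412,.24)';python3 -c "
from h import *
cv2.imwrite('pics/t2.png',manip.grab_frame('top')[150:350,300:560].repeat(3,0).repeat(3,1))"
```

```text
time: 6.55
tool_pos: [0.4695, -0.4151, 0.234]
tool_rot: [-0.002, 0.717, 0.697, -0.0]
contact_force: [-0.2, 1.0, -0.7]
gripper_width: 0.599
6.55 tcp [ 0.4695 -0.4151  0.234 ] F [-0.2  1.  -0.7] g 0.599 q [-0.84  0.06  1.6  -0.    1.48 -0.81]
[[ 0.028  1.    -0.004]
 [ 1.    -0.028  0.002]
 [ 0.002 -0.004 -1.   ]]
tool delta to [ 0.473 -0.412  0.24 ] [ 0.0032  0.0034 -0.006 ]
```

View pics/t2.png

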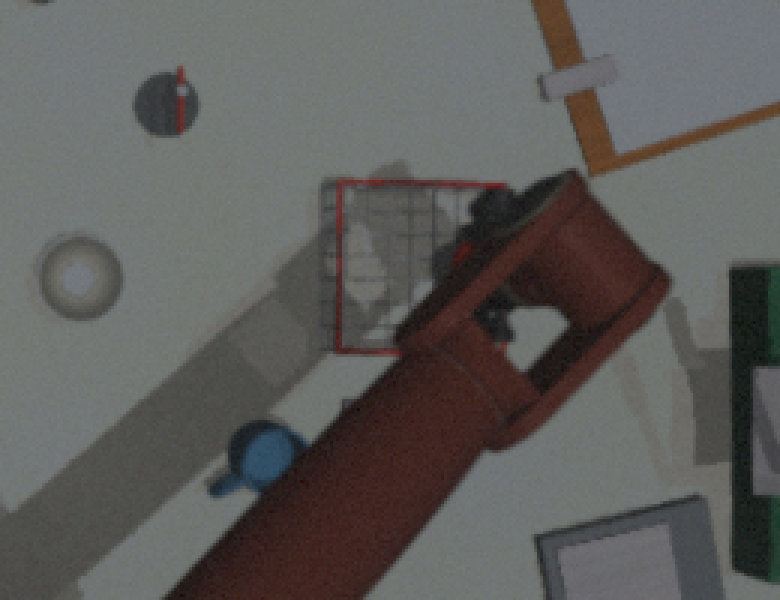

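```bash
python3 -m creep '[[0,0,0,-0.003,0.003,0.008,0],[0,0,0,-0.003,0,0.015,0],[0,0,0,0,0,0.02,0],[0,0,0,0,0,0.025,0],[0,0,0,0,0,0.025,0],[0,0,0,0,0,0.025,0],[0,0,0,0,0,0.025,0],[0,0,0,0,0,0.02,0],[0,0,0,0,0,0.015,0],[0,0,0,0,0,0.008,0],[0,0,0,0,0,0.005,0],[0,0,0,0,0,0,0]]'; python3 st.py
```

```text
time: 7.6
tool_pos: [0.4745, -0.4175, 0.0451]
tool_rot: [-0.001, 0.716, 0.699, 0.0]
contact_force: [0.2, -0.1, -0.4]
gripper_width: 0.596
7.6 tcp [ 0.4745 -0.4175  0.0451] F [ 0.2 -0.1 -0.4] g 0.596 q [-0.84  0.25  1.73  0.    1.17 -0.82]
[[ 0.024  1.    -0.001]
 [ 1.    -0.024  0.001]
 [ 0.001 -0.001 -1.   ]]
```

```bash
python3 -m creep '[[0,0,0,0,0,0.006,0],[0,0,0,0,0,0.006,0],[0,0,0,0,0,0,0],[0,0,0,0,0,0,1],[0,0,0,0,0,0,1],[0,0,0,0,0,0,1],[0,0,0,0,0,0,1],[0,0,0,0,0,0,1],[0,0,0,0,0,0,1],[0,0,0,0,0,-0.01,1],[0,0,0,0,0,-0.02,1],[0,0,0,0,0,-0.04,1],[0,0,0,0,0,-0.04,1],[0,0,0,0,0,-0.04,1],[0,0,0,0,0,-0.04,1],[0,0,0,0,0,-0.02,1],[0,0,0,0,0,0,1]]'; python3 st.py '(.517,.404,.24)';python3 -c "
from h import *
cv2.imwrite('pics/w3.png',manip.grab_frame('wrist'))"
```

```text
time: 9.02
tool_pos: [0.4771, -0.4207, 0.2537]
tool_rot: [0.007, 0.716, 0.698, -0.0]
contact_force: [1.3, -1.0, 0.7]
gripper_width: 0.998
9.02 tcp [ 0.4771 -0.4207  0.2537] F [ 1.3 -1.   0.7] g 0.998 q [-0.84  0.06  1.57 -0.    1.5  -0.82]
[[ 0.024  1.     0.009]
 [ 1.    -0.024 -0.01 ]
 [-0.01   0.009 -1.   ]]
tool delta to [0.517 0.404 0.24 ] [0.8255 0.0197 0.0057]
```

View pics/w3.png

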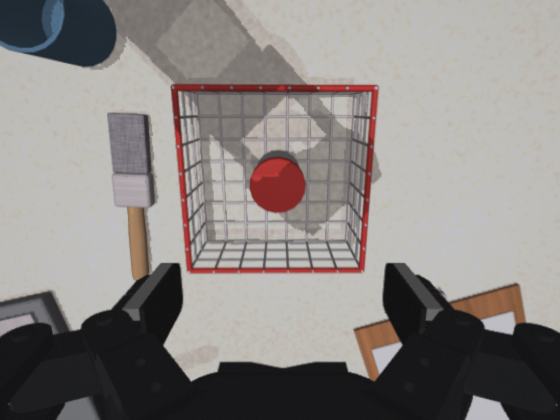

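The tin stands upright in the middle of the basket, lid at (278,183), and has been let go. Now back to the handle.

```bash
python3 -m creep '[[0,0,0,0.02,0,0,1],[0,0,0,0.04,0.001,0,1],[0,0,0,0.041,0.001,0,1],[0,0,0,0.041,0.001,0,1],[0,0,0,0.041,0.001,0,1],[0,0,0,0.041,0.001,0,1],[0,0,0,0.041,0.001,0,1],[0,0,0,0.041,0.001,0,1],[0,0,0,0.041,0.001,0,1],[0,0,0,0.041,0.001,0,1],[0,0,0,0.041,0.001,0,1],[0,0,0,0.041,0.001,0,1],[0,0,0,0.041,0.001,0,1],[0,0,0,0.041,0.001,0,1],[0,0,0,0.041,0.001,0,1],[0,0,0,0.041,0.001,0,1],[0,0,0,0.041,0.001,0,1],[0,0,0,0.041,0.001,0,1],[0,0,0,0.041,0.001,0,1],[0,0,0,0.041,0.001,0,1]]'; python3 -m creep '[[0,0,0,0.025,0,0,1],[0,0,0,0.015,0,0,1],[0,0,-7,0,0,0,1],[0,0,-7,0,0,0,1],[0,0,-7,0,0,0,1],[0,0,-7,0,0,0,1],[0,0,-7,0,0,0,1],[0,0,-7,0,0,0,1],[0,0,-7,0,0,0,1],[0,0,-7,0,0,0,1],[0,0,-7,0,0,0,1],[0,0,-7,0,0,0,1],[0,0,-7,0,0,0,1],[0,0,-7,0,0,0,1],[0,0,-6,0,0,0,1],[0,0,0,0,0,0,1],[0,0,0,0,0,0,1]]';  python3 st.py '(.517,.403,.118)';python3 -c "
from h import *
cv2.imwrite('pics/w4.png',manip.grab_frame('wrist'));cv2.imwrite('pics/t4.png',manip.grab_frame('top'))"
```

```text
time: 10.73
tool_pos: [0.5121, 0.3806, 0.2421]
tool_rot: [-0.0, 0.716, 0.699, -0.002]
contact_force: [0.6, -0.6, 1.1]
gripper_width: 1.002
time: 12.15
tool_pos: [0.5141, 0.418, 0.2432]
tool_rot: [-0.001, 0.014, 1.0, -0.001]
contact_force: [0.6, -0.2, 0.0]
gripper_width: 1.001
12.15 tcp [0.5141 0.418  0.2432] F [ 0.6 -0.2  0. ] g 1.001 q [ 0.57  0.13  1.51 -0.    1.5  -0.97]
[[-1.     0.028 -0.002]
 [ 0.028  1.    -0.001]
 [ 0.001 -0.001 -1.   ]]
tool delta to [0.517 0.403 0.118] [-0.0035 -0.0148  0.1253]
```

View pics/w4.png

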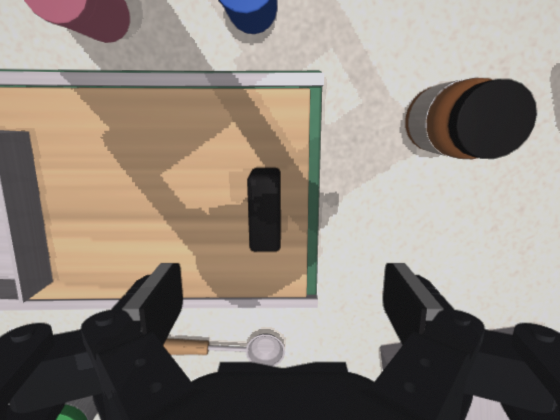

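The wrist view shows the handle top at columns 248–281, rows 168–252, with the rails horizontal in the picture, so the yaw matches.

```bash
python3 - <<'E'
from h import *
c=manip.get_calibration('wrist');print(onz([(264.5,210),(248,168),(281,252)],c,.152).round(4))
print(onz([(318,75),(316,300),(321,86)],c,.108).round(4))
E
```

```text
[[0.5112 0.4064 0.152 ]
 [0.4804 0.3961 0.152 ]
 [0.5443 0.4174 0.152 ]]
[[0.417  0.4493 0.108 ]
 [0.6118 0.4478 0.108 ]
 [0.4249 0.4516 0.108 ]]
```

```bash
python3 -m creep '[[0,0,0,0,-0.007,0.0125,1],[0,0,0,0,-0.007,0.0125,1],[0,0,0,0,0,0.0125,1],[0,0,0,0,0,0.0125,1],[0,0,0,0,0,0.0125,1],[0,0,0,0,0,0.0125,1],[0,0,0,0,0,0.0125,1],[0,0,0,0,0,0.0125,1],[0,0,0,0,0,0.0125,1],[0,0,0,0,0,0.011,1],[0,0,0,0,0,0,1]]'; python3 st.py; python3 -c "
from h import *
cv2.imwrite('pics/w5.png',manip.grab_frame('wrist'))"
```

```text
time: 13.17
tool_pos: [0.5124, 0.404, 0.117]
tool_rot: [-0.002, 0.012, 1.0, -0.001]
contact_force: [-0.6, -1.3, -0.6]
gripper_width: 0.997
13.17 tcp [0.5124 0.404  0.117 ] F [-0.6 -1.3 -0.6] g 0.997 q [ 0.55  0.21  1.64  0.    1.3  -0.99]
[[-1.     0.024 -0.005]
 [ 0.024  1.    -0.003]
 [ 0.004 -0.003 -1.   ]]
```

View pics/w5.png

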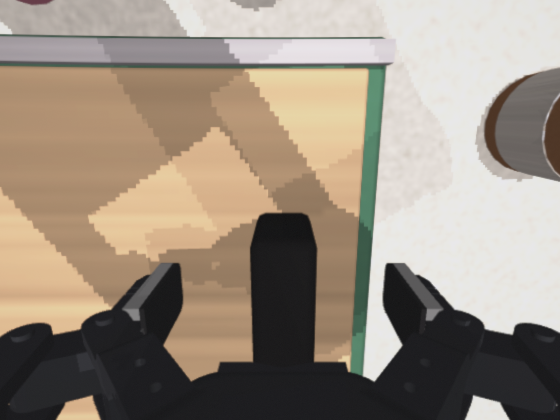

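The handle, centred at (284,230), sits between the pads. Closing.

```bash
python3 -m creep '[[0,0,0,0,0,0,0],[0,0,0,0,0,0,0],[0,0,0,0,0,0,0],[0,0,0,0,0,0,0],[0,0,0,0,0,0,0],[0,0,0,0,0,0,0],[0,0,0,0,0,0,0],[0,0,0,0,0,0,0],[0,0,0,0,0,0,0],[0,0,0,0,0,0,0]]'; python3 st.py
```

```text
time: 14.05
tool_pos: [0.5145, 0.4049, 0.1217]
tool_rot: [0.001, 0.012, 1.0, 0.0]
contact_force: [-0.4, -2.4, 5.5]
gripper_width: 0.275
14.05 tcp [0.5145 0.4049 0.1217] F [-0.4 -2.4  5.5] g 0.275 q [ 0.55  0.21  1.63 -0.    1.3  -0.99]
[[-1.     0.025  0.001]
 [ 0.025  1.     0.   ]
 [-0.001  0.    -1.   ]]
```

```bash
python3 -m creep '[[0,0,0,0,-0.001,0,0],[0,0,0,0,-0.003,0,0],[0,0,0,0,-0.005,0,0],[0,0,0,0,-0.007,0,0],[0,0,0,0,-0.008,0,0],[0,0,0,0,-0.008,0,0],[0,0,0,0,-0.008,0,0],[0,0,0,0,-0.007,0,0],[0,0,0,0,-0.006,0,0],[0,0,0,0,-0.004,0,0],[0,0,0,0,-0.002,0,0],[0,0,0,0,-0.001,0,0],[0,0,0,0,0,0,0],[0,0,0,0,0,0,0]]'; python3 st.py;python3 -c "
from h import *
cv2.imwrite('pics/t6.png',manip.grab_frame('top')[150:300,130:400].repeat(2,0).repeat(2,1));cv2.imwrite('pics/s6.png',manip.grab_frame('side')[125:275,150:400].repeat(3,0).repeat(3,1))"
```

```text
time: 15.22
tool_pos: [0.513, 0.3461, 0.1218]
tool_rot: [0.001, 0.012, 1.0, 0.001]
contact_force: [0.1, 5.7, 5.0]
gripper_width: 0.272
15.22 tcp [0.513  0.3461 0.1218] F [0.1 5.7 5. ] g 0.272 q [ 0.47  0.13  1.72  0.    1.29 -1.07]
[[-1.     0.024  0.002]
 [ 0.024  1.     0.002]
 [-0.001  0.002 -1.   ]]
```

View pics/t6.png

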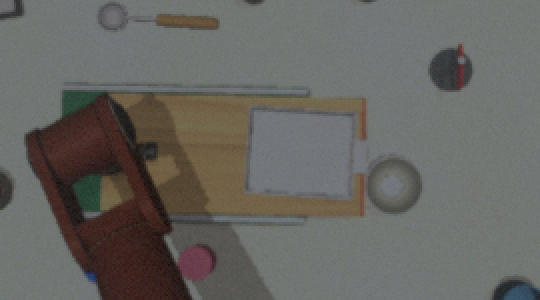

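View pics/s6.png

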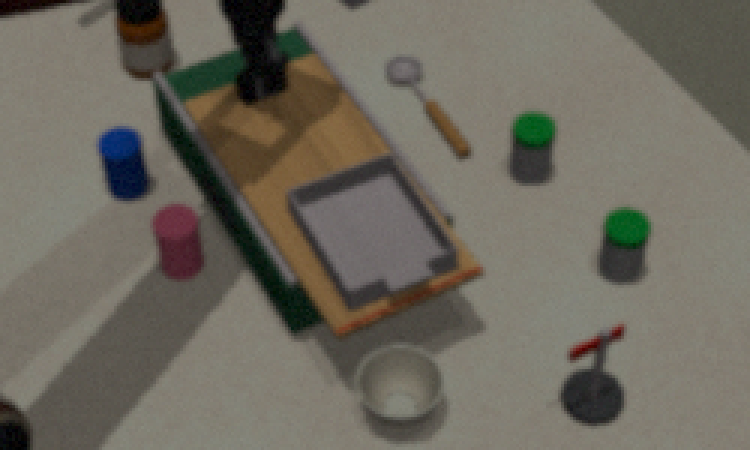

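```bash
python3 -m creep '[[0,0,0,0,-0.001,0.001,0],[0,0,0,0,-0.003,0.001,0],[0,0,0,0,-0.005,0.001,0],[0,0,0,0,-0.007,0,0],[0,0,0,0,-0.008,0,0],[0,0,0,0,-0.008,0,0],[0,0,0,0,-0.008,0,0],[0,0,0,0,-0.008,0,0],[0,0,0,0,-0.008,0,0],[0,0,0,0,-0.008,0,0],[0,0,0,0,-0.008,0,0],[0,0,0,0,-0.007,0,0],[0,0,0,0,-0.006,0,0],[0,0,0,0,-0.004,0,0],[0,0,0,0,-0.002,0,0],[0,0,0,0,-0.001,0,0],[0,0,0,0,0,0,0],[0,0,0,0,0,0,0]]'; python3 st.py;python3 -c "
from h import *
cv2.imwrite('pics/t7.png',manip.grab_frame('top')[150:300,130:400].repeat(2,0).repeat(2,1));cv2.imwrite('pics/s7.png',manip.grab_frame('side')[125:275,150:400].repeat(3,0).repeat(3,1))"
```

```text
time: 16.82
tool_pos: [0.5125, 0.2554, 0.1217]
tool_rot: [0.003, 0.012, 1.0, 0.003]
contact_force: [0.2, 7.4, 13.3]
gripper_width: 0.271
16.82 tcp [0.5125 0.2554 0.1217] F [ 0.2  7.4 13.3] g 0.271 q [ 0.33  0.02  1.84  0.    1.28 -1.22]
[[-1.     0.024  0.006]
 [ 0.024  1.     0.005]
 [-0.006  0.005 -1.   ]]
```

View pics/t7.png

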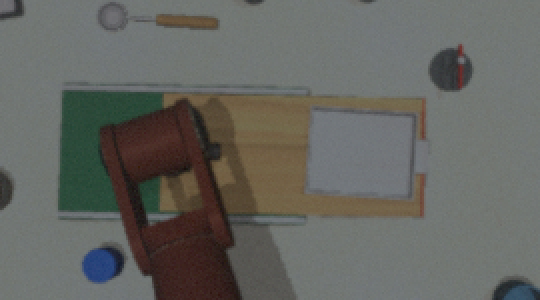

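View pics/s7.png

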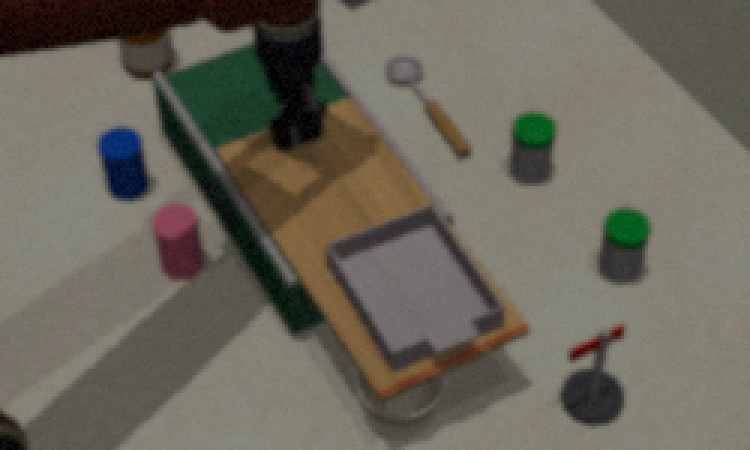

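```bash
cat > gap.py <<'E'
from m import *
im=np.mean([manip.grab_frame('top').astype(float) for _ in range(4)],0).astype('uint8')
c=manip.get_calibration('top')
d=np.array([-.0245,-.9997])
# redness profile along board direction, at given plinth-y offsets
def prof(xw,y0,y1,z,name):
    ys=np.arange(y0,y1,-.0005); px=proj(np.c_[np.full(len(ys),xw)+(ys-y0)*.0245,ys,np.full(len(ys),z)],c)
    v=cv2.remap(im,px[:,0].astype('f4')[None],px[:,1].astype('f4')[None],cv2.INTER_LINEAR)[0].astype(float)
    r=v[:,2]-.5*(v[:,0]+v[:,1]);  return ys,r
import sys
y0=float(sys.argv[1])
for xw in(.435,.445,.455,.565,.575,.585):
    ys,r=prof(xw,y0+.06,y0-.06,.112,'')
    # edge: last fall from board redness to table: half level
    hi=r.max(); lo=np.median(r[-20:]); i=np.nonzero(r>(hi+lo)/2)[0]
    s=np.array([xw+(ys[i[-1]]-y0-.06)*.0245,ys[i[-1]]])@d
    print('stripe x',xw,'front y',ys[i[-1]].round(4),'back',ys[i[0]].round(4),'s',s.round(4))
for z in(.112,.121):
  for xw in(.617,.620,.623,.627):
    ys,r=prof(xw,-.13,-.19,z,'');i=np.nonzero(r>(r.max()+np.median(r))/2)[0]
    yy=(ys[i[0]]+ys[i[-1]])/2; print('ptr z',z,xw,ys[i[0]].round(4),ys[i[-1]].round(4),'s',(np.array([xw,yy])@d).round(4))
cv2.imwrite(sys.argv[2],cv2.resize(im[170:270,320:380],None,fx=6,fy=6,interpolation=cv2.INTER_CUBIC))
E
python3 gap.py -.11 pics/g7.png
```

```text
stripe x 0.435 front y -0.105 back -0.05 s 0.0943
stripe x 0.445 front y -0.105 back -0.091 s 0.0941
stripe x 0.455 front y -0.105 back -0.0925 s 0.0939
stripe x 0.565 front y -0.1075 back -0.0995 s 0.0937
stripe x 0.575 front y -0.1085 back -0.0995 s 0.0944
stripe x 0.585 front y -0.1085 back -0.05 s 0.0942
ptr z 0.112 0.617 -0.159 -0.165 s 0.1468
ptr z 0.112 0.62 -0.159 -0.1655 s 0.147
ptr z 0.112 0.623 -0.1595 -0.1655 s 0.1472
ptr z 0.112 0.627 -0.159 -0.1655 s 0.1468
ptr z 0.121 0.617 -0.1575 -0.164 s 0.1456
ptr z 0.121 0.62 -0.158 -0.164 s 0.1458
ptr z 0.121 0.623 -0.158 -0.164 s 0.1457
ptr z 0.121 0.627 -0.158 -0.164 s 0.1456
```

View pics/g7.png

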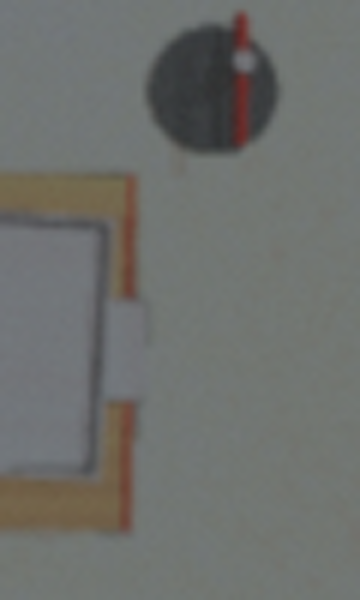

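```bash
python3 -m creep '[[0,0,0,0,-0.001,0,0],[0,0,0,0,-0.003,0,0],[0,0,0,0,-0.005,0,0],[0,0,0,0,-0.006,0,0],[0,0,0,0,-0.007,0,0],[0,0,0,0,-0.007,0,0],[0,0,0,0,-0.007,0,0],[0,0,0,0,-0.006,0,0],[0,0,0,0,-0.005,0,0],[0,0,0,0,-0.003,0,0],[0,0,0,0,-0.001,0,0],[0,0,0,0,-0.001,0,0],[0,0,0,0,0,0,0],[0,0,0,0,0,0,0],[0,0,0,0,0,0,0]]'; python3 st.py; python3 gap.py -.16 pics/g8.png;python3 -c "
from h import *
cv2.imwrite('pics/s8.png',manip.grab_frame('side')[125:275,180:380].repeat(4,0).repeat(4,1))"
```

```text
time: 18.37
tool_pos: [0.5114, 0.2035, 0.1217]
tool_rot: [0.003, 0.012, 1.0, 0.003]
contact_force: [-0.6, 8.3, 14.0]
gripper_width: 0.273
18.37 tcp [0.5114 0.2035 0.1217] F [-0.6  8.3 14. ] g 0.273 q [ 0.24 -0.04  1.89  0.    1.28 -1.31]
[[-1.     0.024  0.006]
 [ 0.024  1.     0.005]
 [-0.006  0.005 -1.   ]]
stripe x 0.435 front y -0.1565 back -0.1 s 0.1458
stripe x 0.445 front y -0.157 back -0.145 s 0.1461
stripe x 0.455 front y -0.157 back -0.145 s 0.1458
stripe x 0.565 front y -0.1595 back -0.1525 s 0.1456
stripe x 0.575 front y -0.16 back -0.152 s 0.1459
stripe x 0.585 front y -0.1605 back -0.1 s 0.1462
ptr z 0.112 0.617 -0.159 -0.165 s 0.1468
ptr z 0.112 0.62 -0.159 -0.1655 s 0.147
ptr z 0.112 0.623 -0.1595 -0.1655 s 0.1472
ptr z 0.112 0.627 -0.159 -0.1655 s 0.1468
ptr z 0.121 0.617 -0.1575 -0.164 s 0.1456
ptr z 0.121 0.62 -0.158 -0.164 s 0.1458
ptr z 0.121 0.623 -0.158 -0.164 s 0.1457
ptr z 0.121 0.627 -0.158 -0.164 s 0.1456
```

View pics/g8.png

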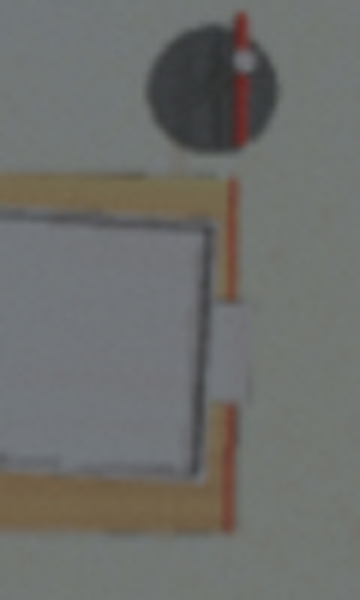

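View pics/s8.png

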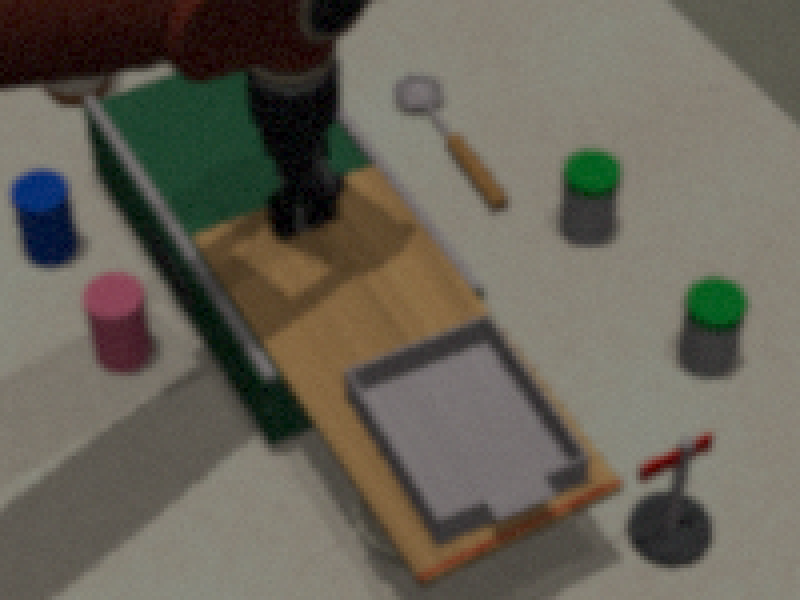

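The leading edge lines up with the pointer, offset between 0 and 1 mm. The tray is flat and in place. I'll hold a moment longer, recheck, and hand in.

```bash
python3 -m creep '[[0,0,0,0,0,0,0],[0,0,0,0,0,0,0],[0,0,0,0,0,0,0],[0,0,0,0,0,0,0],[0,0,0,0,0,0,0],[0,0,0,0,0,0,0]]'; python3 gap.py -.16 pics/g9.png | head -6; python3 -c "
from h import *
s=manip.state();print(np.abs(s['joint_vel']).max(),s['tool_pos'],s['contact_force']);manip.job_done()"
```

```text
time: 19.12
tool_pos: [0.5114, 0.2034, 0.1217]
tool_rot: [0.003, 0.012, 1.0, 0.003]
contact_force: [-0.3, 9.7, 14.3]
gripper_width: 0.274
stripe x 0.435 front y -0.157 back -0.1 s 0.1463
stripe x 0.445 front y -0.157 back -0.145 s 0.1461
stripe x 0.455 front y -0.157 back -0.1455 s 0.1458
stripe x 0.565 front y -0.16 back -0.1525 s 0.1461
stripe x 0.575 front y -0.16 back -0.152 s 0.1459
stripe x 0.585 front y -0.161 back -0.1 s 0.1467
0.001357707299598133 [0.51137081 0.20345342 0.12171111] [ 0.43332552  9.35879894 13.72525424]
the job is handed in; nothing more can be done
```

I dropped the red-lid tin into the wire basket, where it stood upright and let go. I then slid the board out by its handle, about 0.20 m, and handed the job in at about 19 s still gripping the handle and pressing it down.

- **Position:** In the last top-camera measurement the leading edge was about 0 to 1 mm short of the pointer. The spread comes from not knowing at what height the pointer blade is seen.
- **Hold:** The arm was still, with about 14 N of vertical force at the wrist. The tool height did not change during the slide, so the board looks level, though I did not measure its tilt directly.
- **Tray and surroundings:** The tray stayed flat and in place on the board. In the last side view the green tins and scoop stood where they were, and the board had not touched the pointer stand. The bowl was mostly hidden under the board, and the jar was partly behind the arm. I did not look at the mug, brush or basket again after the slide.
- **Disagreements:** The readings of the handle's sideways position differed by about 5 mm, which did not affect the grasp. The fingers rose about 4 mm with about 5 N upward force when they closed, probably from touching the board.

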